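# Lock the mill, then hold its bayonet lid at the half-way position

## Task

Lock the grain mill where it stands on its rail by swinging its cam lever clockwise (seen from above) all the way home. Then take the grey lid with the straight bar grip, drop its two lugs through the slots in the mill's mouth so that it sits fully down, and turn it clockwise half of the way to its lock (45 degrees, bar pointing at the long thin ridges), never on into the click, and keep hold of it there: the program finishes with the gripper still holding the lid at half-way, since a spring turns it back if let go. Do not shove the mill along its rail, and leave the jar, the round-knobbed lid and the scoop where they are.

Things in the scene. Friction and masses are not known exactly. Their poses are not given: they have to be found in the camera images.
- lid: Grey plastic bayonet lid, loose, about 0.14 kg, standing on its plug. Origin: centre of the plug's underside; z up; x along the bar grip and the line of the two lugs (a half turn gives the same lid). Plug 52 mm across, z 0 to 18 mm; plate 76 mm across, z 18 to 24. Lugs at +x and -x reach 33 mm from the axis, 14 mm wide, z 3 to 10. The lid with a round knob is another one.
- lid_bar (a point): Middle of the top of the lid's straight bar grip, 56 mm above the lid's origin. The bar is 62 mm long (lid's x), 18 mm wide (lid's y) and stands 32 mm above the plate.
- mill_mouth (a point): Centre of the steel grain mill's mouth, level with its top rim, about 130 mm above the counter. z up; x along the line of the two entry slots (at +x and -x), y along the rail on which the mill slides (a few newtons move it while unlocked). Mouth 56 mm across; slots 20 mm wide, reaching 36 mm from the axis; rim 5 mm thick, 104 mm outside.
- mill_half (a point): Long thin ridge on the rim, 45 deg clockwise from the slot at the mouth's +x, 45 mm from the axis: half-way. Round from the slot: small dome at 0 deg, this ridge at 45, square block at 90 (lock); repeated half a turn round. Bar along the slots, the lid drops in till its plate lies on the rim, origin 18 mm below mill_mouth; then it turns clockwise only. A catch resists from 68 deg, clicks at 90.
- drive_ring (a joint): Sprung ring inside the mouth that the lid's lugs push round, rad, 0 at rest, growing clockwise. The lid meets it after turning about 0.11 rad, so its value is about the lid's turn from the slot minus 0.11; lid half-way = about 0.68. Its spring pushes back with about 0.08 N m at half-way and returns lid and ring when let go.
- cam_lever (a joint): Cam lever of the mill's rail, rad: 0 to 0.25 = free (arm pointing from the pivot to the robot side, -x of the mill), 1.57 = fully home (arm along the rail, towards the mill's +y), the mill then held against about 20 N. Turns clockwise from above about a vertical axis; stays where it is left; takes about 2 to 3 N at the handle.
- cam_grip (a point): Centre of the top of the lever's upright round steel handle: 16 mm diameter, 64 mm of it standing above the arm, its top about 110 mm above the counter, 65 mm from the lever's pivot axis.
- cam_pivot (a point): Point on the lever's vertical pivot axis, 46 mm above the counter, fixed to the rail base; its x and y axes are parallel to those of mill_mouth. About 100 mm to the -x side of the mill's axis.
- plain_lid: Bystander: round grey lid 80 mm diameter with a round knob, 32 mm high, lying flat; origin under its centre.
- jar: Bystander: glass jar 60 mm diameter, 78 mm high; origin under its centre.
- scoop: Bystander: aluminium scoop, tray 85 x 55 x 35 mm with a round handle 95 mm long to its -x; origin under the tray's centre.

How it is judged:
By the outcome, as a careful person would: the job done as asked, in the order asked, and still so for the second after the job is handed in, while the arm keeps its last pose, push and grip.
It also fails if it takes over 64 s, if anything falls off the work surface, if the arm or the gripper's body presses on something with over 40 N, if the wrist force passes 120 N, or if a joint passes its speed limit or range.

## Robot

A 6-joint arm with a two-finger parallel gripper is mounted at the origin on the work surface. World frame = base frame: x ahead of the robot, y to its left, z up, the work surface at z = 0. Lengths are in mm, angles in rad, forces in N, time in s.
With the tool pointing down it reaches from about 400 to 825 mm from the base axis. Payload 7 kg.
Tool frame: the origin (TCP) lies at the very end of the fingers, on their centre line; the grasp point (between the pads) lies 19 mm behind it; z points along the fingers, y is the line along which they close (so a half turn about z gives the same grasp; the last joint's range is limited). The gripper opens to 88 mm and grips with 3 to 60 N. Pads are 19 mm wide; open, the fingers measure 130 mm over their backs; the gripper's body (78 mm by 193 mm) begins 47 mm behind the grasp point.
Start: joints at [-1.014, 0.359, 0.012, 0, -1.224, -0.288], TCP at [179.237, -650.745, 226.561] pointing down, gripper open.
Joint ranges: [-3.07, 3.07], [-1.43, 2.12], [-1.02, 1.25], [-3.03, 1.67], [-3.05, -0], [-3.03, 3.03]. Speed limits (rad/s): [2.39, 2.39, 3.01, 3.14, 3.14, 3.14].

## Interface

Orientations are given as a unit quaternion [x, y, z, w].
In Python, from plant import bot, viewer, kinematics gives the robot as it stands (bot), with the cameras (viewer) and the kinematics (kinematics). Calls block until the motion is done:
- bot.move_ptp(position, orientation): joint-space move of the TCP to a pose.
- bot.line_to(position, velocity=150, ori=None): straight line of the TCP; ori=None keeps the orientation; velocity is the mean speed in mm/s.
- bot.move_joints(angles): joint-space move.
- bot.move_gripper(opening, force=None): finger opening in mm; force is the grip in N (None keeps the last); returns when the fingers have stopped.
- bot.pause(seconds).
- kinematics.solve_ik(position, orientation): joint angles nearest the present ones, or None.
- bot.read_state(): the state.
- viewer.camera(name): name is "side" or "top" or "wrist"; returns the picture (384x512x3 uint8, red, green, blue); there is no depth.
- viewer.get_calibration(name): a dict with "fx", "fy", "cx", "cy" (pixels), "view" (4x4, takes a point from world to camera coordinates); the wrist camera has in their place "T_tool_cam" (4x4, takes a point from camera to tool coordinates, whose origin is the TCP and whose axes are the flange's). Camera axes: x right, y up, looking along -z (the intrinsics and any distortion apply to the point x, -y, -z); pixel columns grow to the right and rows downward; lengths in mm; the calibration is good to about 2 mm. A picture is of the moment at which its call begins: read the wrist's pose just before it. get_calibration takes no time and is no camera call.
A pose or a line that the arm cannot do raises bot.Unreachable and nothing moves.
- bot.close_job(): hands the job in; it is judged then, once.
The state is a dict: "t": time; "joint_pos": joint angles; "qvel": joint speeds; "tau": joint torques, N m; "tcp_pos": TCP position; "eef_rot": TCP orientation; "contact_force": force on the tool from outside, world axes, zero at the start; "moment": the same for the moment, N m; "width": finger opening in mm; "finger_force": force on a finger pad.
Only numpy, scipy, OpenCV 4.12 (cv2) and the standard library are available. Lean on these libraries where they do the work, as an engineer would, in place of code of your own. Each camera call takes 0.05 s, during which the arm holds its last target. There are 200 camera calls.

## Working session

There is one attempt and no reset: what is moved stays moved. The work goes in short steps, each a Python script; the robot and the scene stay as the last script left them, time stands still between calls to the robot, and variables do not carry over. Pictures are saved under pics/ and viewed, at most 10 in all, crops included, and the job is handed in when it is done.

```bash
mkdir -p pics; ls; python3 - <<'E'
from plant import bot, viewer, kinematics
import cv2, numpy as np
s=bot.read_state();print(s)
for n in("top","side"):
    c=viewer.get_calibration(n);print(n,c)
    cv2.imwrite(f"pics/{n}0.png",cv2.cvtColor(viewer.camera(n),cv2.COLOR_RGB2BGR))
print(viewer.get_calibration("wrist"))
E
```

```text
pics
plant.py
{'t': 0.0, 'joint_pos': array([-1.01389590e+00,  3.59341870e-01,  1.10304233e-02, -3.63273384e-04,
       -1.22413698e+00, -2.88114911e-01]), 'qvel': array([-7.49300892e-04, -1.11800450e-03, -5.70714659e-04, -8.85087817e-05,
        1.29436398e-03,  1.51163035e-03]), 'tau': array([-5.86418191e-04, -5.82717741e+01,  2.93056029e+01,  6.99729234e+00,
        6.87827225e-03, -1.08739914e-04]), 'tcp_pos': array([ 179.09353481, -650.26579937,  225.63708579]), 'eef_rot': array([-1.33927224e-01,  9.90990811e-01,  8.23440576e-04, -1.82959037e-04]), 'contact_force': array([-0.07743366, -0.03592781, -0.55478148]), 'moment': array([-0.00912858,  0.03751593, -0.0371689 ]), 'finger_force': 0.0, 'width': 87.85222040927593}
top {'fx': 429.7670058234624, 'fy': 429.7670058234624, 'cx': 258.0117009610781, 'cy': 194.33324611820993, 'view': array([[-3.19189066e-03, -9.99985995e-01,  4.22149018e-03,
        -3.93718635e+00],
       [ 9.99163699e-01, -3.01712193e-03,  4.07774491e-02,
        -5.13737499e+02],
       [-4.07641412e-02,  4.34811690e-03,  9.99159336e-01,
        -1.34072638e+03],
[... 302 characters left out ...]
57373e-01, -6.69026541e-01,  6.80461591e-01,
        -2.58814108e+02],
       [-2.63492290e-01,  6.27477176e-01,  7.32696531e-01,
        -8.21551888e+02],
       [ 0.00000000e+00,  0.00000000e+00,  0.00000000e+00,
         1.00000000e+00]])}
{'fx': 345.4234237189665, 'fy': 345.4234237189665, 'cx': 256.5598978775137, 'cy': 187.24873024833428, 'T_tool_cam': array([[ 3.93633698e-04,  9.52496724e-01,  3.04548578e-01,
         8.30302925e+01],
       [ 9.99999691e-01, -5.81963503e-04,  5.27616167e-04,
        -8.07581204e-01],
       [ 6.79788828e-04,  3.04548276e-01, -9.52496659e-01,
        -1.57528250e+02],
       [ 0.00000000e+00,  0.00000000e+00,  0.00000000e+00,
         1.00000000e+00]])}
```

View pics/top0.png

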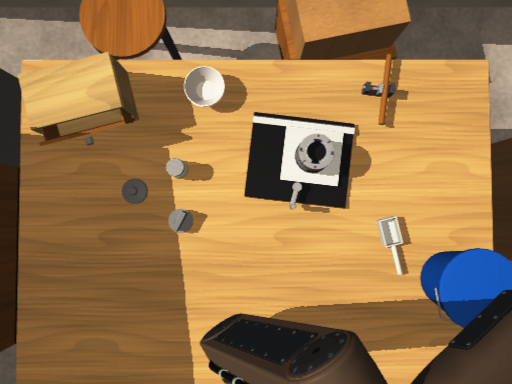

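View pics/side0.png

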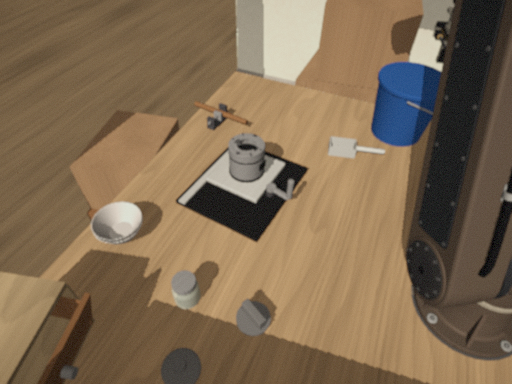

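```bash
cat > h.py <<'E'
from plant import bot, viewer, kinematics
import cv2, numpy as np
from scipy.spatial.transform import Rotation as R
def down(yaw):  # tool z down, tool x at world angle yaw (deg)
    return (R.from_euler('z',yaw,degrees=True)*R.from_euler('x',180,degrees=True)).as_quat()
def view(name,s=None):
    c=viewer.get_calibration(name)
    if name!="wrist": return c,np.array(c["view"])
    T=np.eye(4);T[:3,:3]=R.from_quat(s["eef_rot"]).as_matrix();T[:3,3]=s["tcp_pos"]
    return c,np.linalg.inv(T@c["T_tool_cam"])
def ray(c,V,px):
    d=np.array([(px[0]-c["cx"])/c["fx"],-(px[1]-c["cy"])/c["fy"],-1.])
    return -V[:3,:3].T@V[:3,3],V[:3,:3].T@d
def atz(c,V,px,z):
    o,d=ray(c,V,px);return o+d*(z-o[2])/d[2]
def proj(c,V,p):
    q=V[:3,:3]@np.asarray(p)+V[:3,3];return c["cx"]-c["fx"]*q[0]/q[2],c["cy"]+c["fy"]*q[1]/q[2]
def snap(fn):
    s=bot.read_state();im=cv2.cvtColor(viewer.camera("wrist"),cv2.COLOR_RGB2BGR)
    cv2.imwrite(f"pics/{fn}.png",im);c,V=view("wrist",s);np.save(f"pics/{fn}.npy",V);return im,c,V
E
python3 - <<'E'
from h import *
c,V=view("top")
m=atz(c,V,(317,152),130);l=atz(c,V,(180,220),56);g=atz(c,V,(296,186),110);p=atz(c,V,(297,187),46);e=atz(c,V,(293,205),46)
print(m,l,g,p,e)
print(atz(c,V,(293,205),110))
c,V=view("side");print(atz(c,V,(246,143),130),atz(c,V,(291,182),110),atz(c,V,(255,310),56))
bot.move_ptp([m[0]-40,m[1],330],down(180));snap("mill")
bot.move_ptp([l[0],l[1],230],down(180));snap("lid");print(bot.read_state()["t"],bot.read_state()["joint_pos"])
E
```

```text
[ 630.31154893 -175.229013    130.        ] [434.78668115 231.16269119  56.        ] [ 533.64580269 -115.94070441  110.        ] [ 534.40567105 -124.93667595   46.        ] [ 479.29077529 -112.31453144   46.        ]
[ 478.28547021 -106.82978875  110.        ]
[ 636.23136831 -178.1354166   130.        ] [ 473.47068325 -103.43629974  110.        ] [430.03345784 231.89201109  56.        ]
4.1167 [ 8.87248410e-01  5.23336492e-02 -3.73182225e-01  1.64715605e-04
 -1.14502202e+00 -2.45915027e+00]
```

View pics/mill.png

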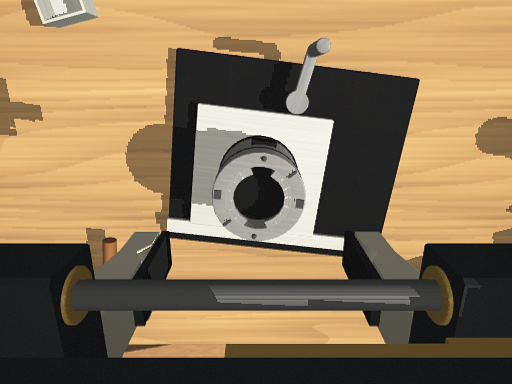

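View pics/lid.png

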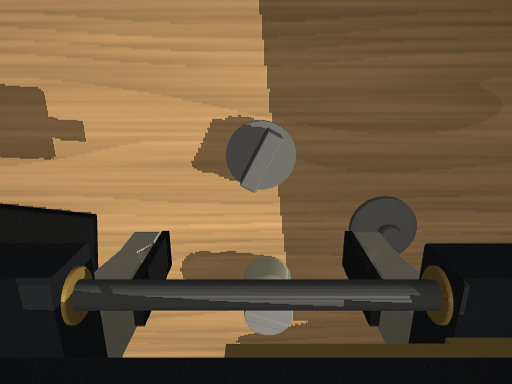

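The mill view has the mouth at about (259,196), domes at (263,158) and (254,237), ridges at (292,174) and (226,222), handle top at (323,44) and pivot at (297,102). In the lid view the bar runs from about (275,132) to (247,188). I'll enlarge both for precision.

```bash
python3 - <<'E'
from h import *
a=cv2.imread("pics/mill.png");b=cv2.imread("pics/lid.png")
A=cv2.resize(a[145:245,205:310],None,fx=5,fy=5,interpolation=cv2.INTER_CUBIC)
B=cv2.resize(b[115:195,220:300],(275,275),interpolation=cv2.INTER_CUBIC)
C=cv2.resize(a[35:115,280:340],(206,275)[::1],interpolation=cv2.INTER_CUBIC)
o=np.zeros((600,800,3),np.uint8);o[:500,:525]=A;o[:275,525:]=B;o[300:575,525:731]=C
cv2.imwrite("pics/z.png",o)
E
```

```text
(no output)
```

View pics/z.png

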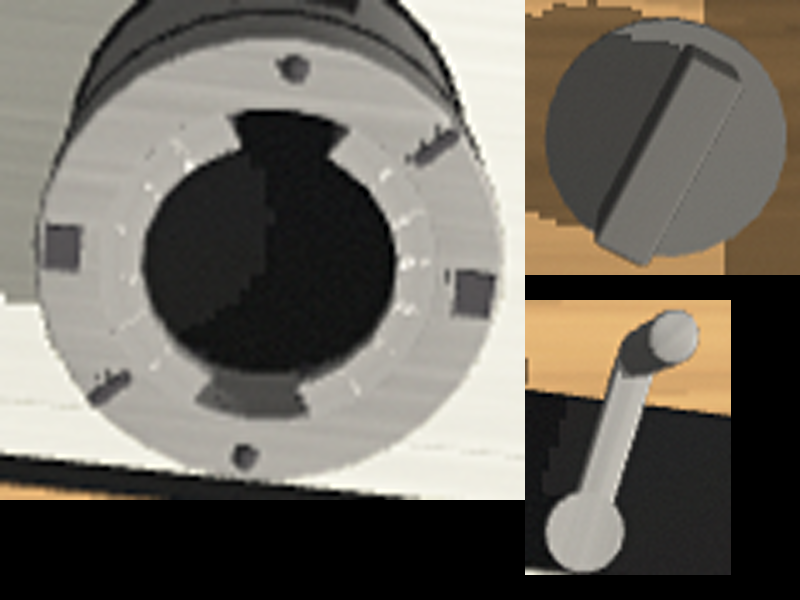

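```bash
python3 - <<'E'
from h import *
c=viewer.get_calibration("wrist");V=np.load("pics/mill.npy")
P=lambda px,z:atz(c,V,px,z)
d=[P((263.6,158.6),131),P((253.8,236.4),131)];k=[P((217.6,194.4),132),P((299.8,203.6),132)];r=[P((292.2,174),131),P((227,222.2),131)]
ang=lambda a:np.degrees(np.arctan2(a[1],a[0]))
for q in(d,k,r):
    v=q[1]-q[0];print((q[0]+q[1])/2,np.linalg.norm(v),ang(v))
for z in(46,50,54):print("pivot",z,P((297.5,102.5),z))
print("grip",P((323.4,46.05),110), np.linalg.norm((P((323.4,46.05),110)-P((297.5,102.5),46))[:2]))
V=np.load("pics/lid.npy")
f=lambda x,y:P((220+(x-525)/3.4375,115+y/3.4375),56)
q=[f(701,57),f(741,83),f(648,265),f(599,239)]
print("lid",sum(q)/4,[np.linalg.norm(q[i]-q[i-1]) for i in range(4)],ang(q[3]-q[0]),ang(q[2]-q[1]))
# cross-view by top/side cameras
E
```

```text
[ 634.57255251 -174.82837713  131.        ] 90.90207425454314 -6.697457452972837
[ 634.33819273 -174.44925203  132.        ] 90.40744840617887 83.21226510171776
[ 634.25963    -174.45437655  131.        ] 90.57929673133178 -51.86562366235423
pivot 46 [ 537.67421016 -126.0577428    46.        ]
pivot 50 [ 537.3988086  -126.51681238   50.        ]
pivot 54 [ 537.12340703 -126.97588197   54.        ]
grip [ 477.53715716 -109.11859985  110.        ] 62.477193497442386
lid [433.06541519 235.72778588  56.        ] [np.float64(60.64847592356952), np.float64(13.46970239011809), np.float64(59.920622839730015), np.float64(16.42544945451704)] -28.75029765020203 -25.891640585778152
```

```bash
python3 - <<'E'
from h import *
bot.move_ptp([433-15,233-0,190],down(-27));snap("lid2")
bot.move_ptp([634+20,-174.6,300],down(-7));snap("mill2")
print(bot.read_state()["t"],bot.read_state()["joint_pos"])
a=cv2.imread("pics/mill2.png");b=cv2.imread("pics/lid2.png")
o=np.zeros((600,800,3),np.uint8);o[:300,:400]=cv2.resize(a,(400,300));o[300:,:400]=cv2.resize(b,(400,300))
c=viewer.get_calibration("wrist")
u,v=map(int,proj(c,np.load("pics/mill2.npy"),[634.4,-174.6,130]));print(u,v)
w,x=map(int,proj(c,np.load("pics/lid2.npy"),[433,234,56]));print(w,x)
def crop(im,u,v):
    k=cv2.getRectSubPix(im,(134,100),(u,v));return cv2.resize(k,(400,300),interpolation=cv2.INTER_CUBIC)
o[:300,400:]=crop(a,u,v);o[300:,400:]=crop(b,w,x)
cv2.imwrite("pics/z2.png",o)
E
```

```text
8.225 [ 2.80374703e-02  3.28652906e-01  1.32851949e-01 -1.69158457e-04
 -1.37514369e+00  1.42174877e+00]
258 185
246 162
```

View pics/z2.png

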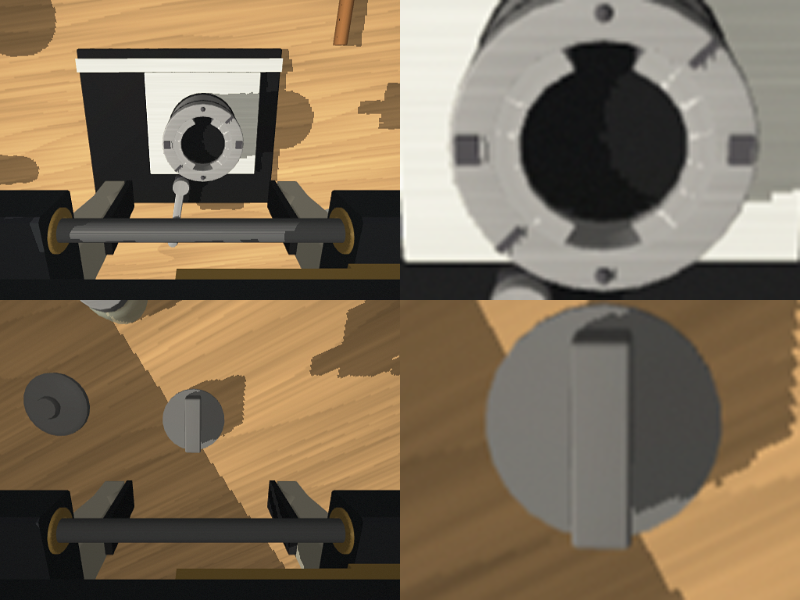

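```bash
python3 - <<'E'
from h import *
c=viewer.get_calibration("wrist")
def g(V,u,v,X,Y,oy,z):
    return atz(c,V,(u+(X-400+.5)/2.985-67,v+(Y-oy+.5)/3-50),z)
ang=lambda a:np.degrees(np.arctan2(a[1],a[0]))
V=np.load("pics/mill2.npy")
for A,B,z in(((604,13),(604,276),131),((467,150),(741,150),132),((704,53),(512,239),131)):
    p,q=g(V,258,185,*A,0,z),g(V,258,185,*B,0,z);print((p+q)/2,np.linalg.norm(p-q),ang(p-q))
V=np.load("pics/lid2.npy")
q=[g(V,246,162,X,Y,300,56) for X,Y in((573,344),(630,344),(631,548),(573,547))]
print(sum(q)/4,[np.linalg.norm(q[i]-q[i-1]) for i in range(4)],ang(q[3]-q[0]),ang(q[2]-q[1]))
# plate circle
e=[g(V,246,162,603,305,300,24),g(V,246,162,603,536,300,24)];f=[g(V,246,162,486,424,300,24),g(V,246,162,720,424,300,24)]
print((f[0]+f[1])/2,np.linalg.norm(f[0]-f[1]))
V=np.load("pics/lid.npy")
h=lambda X,Y:atz(c,V,(220+(X-525)/3.4375,115+Y/3.4375),24)
a,b=h(546,137),h(786,137);print("plate v1",(a+b)/2,np.linalg.norm(a-b)); a,b=h(666,18),h(666,257);print((a+b)/2,np.linalg.norm(a-b))
E
```

```text
[ 634.75784326 -175.24898521  131.        ] 90.72908434517488 -6.789851291481037
[ 634.99921551 -175.2707956   132.        ] 90.56882392130667 83.0573912816791
[ 635.10127207 -175.71226844  131.        ] 90.19948623471221 -51.58948594391084
[433.53856592 233.62281297  56.        ] [np.float64(59.99288046069792), np.float64(16.02252428475716), np.float64(60.29936403149551), np.float64(17.32975686657902)] 152.00013367151823 153.24455117711787
[434.15137945 233.82791396  24.        ] 74.73531292349755
plate v1 [432.43442658 234.62472386  24.        ] 74.94418084898331
[433.78566285 234.63138284  24.        ] 76.1766618202312
```

```bash
python3 - <<'E'
from h import *
pv=np.array([538.,-126.4]);r=64.
def pos(a,z): t=np.radians(a);return [pv[0]+r*np.cos(t),pv[1]+r*np.sin(t),z]
def fr(a):
    s=bot.read_state();f=s["contact_force"];t=np.radians(a)
    print(round(a,1),"tan",round(f[0]*np.sin(t)-f[1]*np.cos(t),1),"rad",round(f[0]*np.cos(t)+f[1]*np.sin(t),1),"fz",round(f[2],1),"w",round(s["width"],1),s["tcp_pos"].round(1),round(s["t"],1))
bot.move_gripper(46,8)
bot.move_ptp(pos(164.2,190),down(-15.8)); fr(164.2)
bot.line_to(pos(164.2,75),velocity=120); fr(164.2)
bot.move_gripper(19); fr(164.2)
for a in np.linspace(164.2,90,8)[1:]:
    bot.line_to(pos(a,75),velocity=70,ori=down(a-180)); fr(a)
E
```

```text
164.2 tan 0.5 rad -0.2 fz 0.5 w 45.9 [ 477.8 -109.   191.1] 10.0
164.2 tan -0.5 rad 0.8 fz 0.2 w 45.9 [ 477.  -109.    75.5] 11.1
164.2 tan 0.2 rad 0.4 fz 0.2 w 18.7 [ 476.4 -109.    75. ] 11.8
153.6 tan -0.2 rad 0.0 fz -0.3 w 19.0 [480.7 -97.9  74.9] 12.1
143.0 tan 0.2 rad -0.5 fz 1.0 w 19.0 [486.8 -88.   74.9] 12.4
132.4 tan 0.2 rad 0.1 fz 0.4 w 19.3 [494.8 -79.3  75. ] 12.8
121.8 tan -0.2 rad 0.2 fz 0.6 w 19.1 [504.2 -72.2  75. ] 13.1
111.2 tan -0.7 rad 0.2 fz -0.1 w 18.8 [514.7 -66.9  75. ] 13.4
100.6 tan -0.7 rad 0.3 fz 0.3 w 19.2 [526.1 -63.6  75. ] 13.8
90.0 tan -0.1 rad -0.0 fz -1.0 w 18.8 [537.9 -62.5  75. ] 14.1
```

```bash
python3 - <<'E'
from h import *
bot.move_gripper(10,5);s=bot.read_state();print(s["width"],s["finger_force"],s["contact_force"].round(1),s["t"])
cv2.imwrite("pics/s1.png",cv2.resize(cv2.cvtColor(viewer.camera("side"),cv2.COLOR_RGB2BGR)[90:290,130:390],None,fx=3,fy=3))
E
```

```text
15.300892384249586 4.999849498271942 [-1.2  1.   1.6] 14.3583
```

View pics/s1.png

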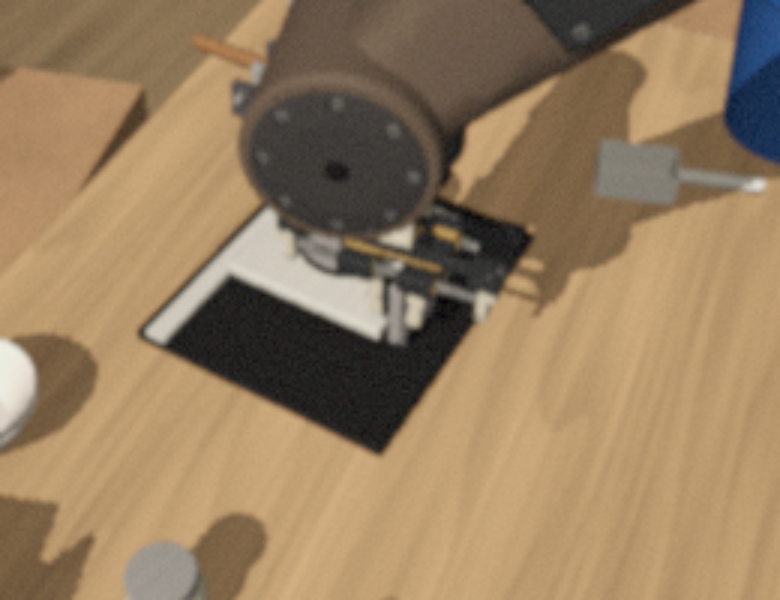

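The lever handle sits between the fingers (crop about (397,315)) with the arm along the rail. The width of 15.3 mm confirms it is held. I'll push on to the stop.

```bash
python3 - <<'E'
from h import *
pv=np.array([538.,-126.4]);r=64.
def pos(a,z): t=np.radians(a);return [pv[0]+r*np.cos(t),pv[1]+r*np.sin(t),z]
bot.move_gripper(10,15)
for a in np.arange(89,74,-1.):
    bot.line_to(pos(a,75),velocity=15,ori=down(max(a,83.2)-180)); bot.pause(.05)
    s=bot.read_state();f=s["contact_force"];t=np.radians(a);ft=f[0]*np.sin(t)-f[1]*np.cos(t)
    p=s["tcp_pos"][:2]-pv;print(a,"act",np.degrees(np.arctan2(p[1],p[0])).round(2),"tan",round(ft,1),s["contact_force"].round(1),s["moment"].round(2),s["width"].round(1),round(s["t"],1))
    if ft<-12: break
E
```

```text
Traceback (most recent call last):
AttributeError: 'float' object has no attribute 'round'
```

```bash
python3 - <<'E'
from h import *
pv=np.array([538.,-126.4]);r=64.
def pos(a,z): t=np.radians(a);return [pv[0]+r*np.cos(t),pv[1]+r*np.sin(t),z]
for a in np.arange(88,74,-1.):
    bot.line_to(pos(a,75),velocity=15,ori=down(max(a,83.2)-180)); bot.pause(.05)
    s=bot.read_state();f=s["contact_force"];t=np.radians(a);ft=f[0]*np.sin(t)-f[1]*np.cos(t)
    p=s["tcp_pos"][:2]-pv;print(a,"act",np.degrees(np.arctan2(p[1],p[0])).round(2),"tan",round(ft,1),s["contact_force"].round(1),s["moment"].round(2),round(s["width"],1),round(s["t"],1))
    if ft<-12: break
E
```

```text
88.0 act 87.96 tan -2.6 [-2.6  0.5  1.2] [ 0.08  1.03 -0.05] 15.5 15.2
87.0 act 86.93 tan -1.8 [-1.7  0.8  1. ] [ 0.1   0.97 -0.09] 15.7 15.5
86.0 act 85.97 tan -3.0 [-3.   0.6  1.6] [ 0.19  0.97 -0.04] 15.6 15.8
85.0 act 84.95 tan -3.3 [-3.2  0.9  1.3] [ 0.29  0.96 -0.09] 16.0 16.1
84.0 act 83.96 tan -2.5 [-2.5  0.2  1.2] [ 0.38  1.02 -0.09] 15.6 16.4
83.0 act 82.97 tan -3.1 [-2.9  1.1  0.7] [ 0.55  1.14 -0.06] 15.7 16.7
82.0 act 82.22 tan -4.8 [-4.5  2.6  2.5] [ 1.05  1.67 -0.23] 15.5 17.0
81.0 act 82.14 tan -8.2 [-7.4  5.4  6. ] [ 1.9   3.06 -0.1 ] 15.8 17.3
80.0 act 82.08 tan -13.9 [-12.7   7.9   9.7] [ 2.78  4.49 -0.1 ] 15.5 17.6
```

```bash
python3 - <<'E'
from h import *
pv=np.array([538.,-126.4]);t=np.radians(82.1);p=[pv[0]+64*np.cos(t),pv[1]+64*np.sin(t)]
bot.line_to(p+[75],velocity=30);bot.move_gripper(46)
bot.line_to(p+[190],velocity=200)
bot.move_ptp([433.5,234,120],down(-27.3))
bot.line_to([433.5,234,30],velocity=100);bot.pause(.1);print(bot.read_state()["contact_force"],bot.read_state()["tcp_pos"])
bot.move_gripper(5,40);s=bot.read_state();print(s["width"],s["finger_force"],s["contact_force"].round(1))
bot.line_to([433.5,234,210],velocity=150)
bot.move_ptp([634.7,-175,210],down(-6.75));bot.pause(.2);s=bot.read_state();print(s["tcp_pos"],s["width"],s["contact_force"].round(1),s["t"])
im,c,V=snap("held")
cv2.imwrite("pics/held2.png",cv2.resize(im[90:340,100:420],None,fx=2.4,fy=2.4,interpolation=cv2.INTER_CUBIC))
E
```

```text
[-0.67289624 -0.92147309  0.77112782] [433.87622944 234.37346935  30.65685931]
17.858859992253812 39.99621033668518 [-0.9  0.7  0.7]
[ 634.85122249 -173.95844941  210.28071079] 17.92124929103145 [ 0.3 -0.3 -2.2] 25.5083
```

View pics/held2.png

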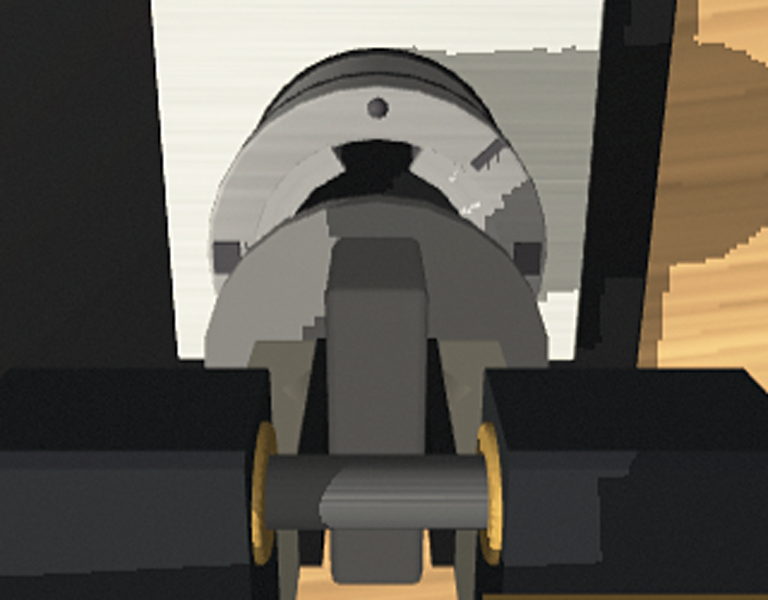

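```bash
python3 - <<'E'
from h import *
c=viewer.get_calibration("wrist");V=np.load("pics/held.npy");s=bot.read_state()
px=lambda X,Y:(100+(X+.5)/2.4-.5,90+(Y+.5)/2.4-.5)
P=lambda X,Y,z:atz(c,V,px(X,Y),z)
z=s["tcp_pos"][2]+26
u=np.array([np.cos(np.radians(-6.75)),np.sin(np.radians(-6.75))])
a,b=P(378,289,z),P(377,582,z);print(a,b,np.linalg.norm(a-b)); m=(a+b)/2-s["tcp_pos"];print("bar mid rel tcp along/across",m[:2]@u,m[:2]@[-u[1],u[0]])
e=P(378,198,z-32);print("plate far edge along",(e-s["tcp_pos"])[:2]@u)
k=[P(227,257,132),P(527,257,132)];d=P(377,107,131);print((k[0]+k[1])/2,np.linalg.norm(k[0]-k[1]),d[:2]-45.3*u,s["tcp_pos"])
E
```

```text
[ 665.65146697 -178.75840122  236.26884071] [ 605.71816125 -171.61278347  236.26884071] 60.35777486838697
bar mid rel tcp along/across 0.9465090321666659 -0.9921706640862396
plate far edge along 38.486974126657735
[ 635.27482042 -175.15484194  132.        ] 90.34852784086017 [ 635.02956527 -175.03505185] [ 634.861483   -174.08904875  210.26884071]
```

```bash
python3 - <<'E'
from h import *
x,y=634.1,-175.
bot.line_to([x,y,165],velocity=80)
for z in np.arange(162,138,-2.):
    bot.line_to([x,y,z],velocity=25);bot.pause(.05)
    s=bot.read_state();print(z,s["tcp_pos"].round(1),s["contact_force"].round(1),s["moment"].round(2),round(s["t"],1))
    if s["contact_force"][2]>8 or np.hypot(*s["contact_force"][:2])>8: break
E
```

```text
162.0 [ 634.2 -175.   162.3] [ 0.7  0.7 -1.6] [-0.1   0.16 -0.  ] 26.6
160.0 [ 634.1 -175.   159.9] [ 0.7 -0.6 -2.4] [-0.11  0.15 -0.03] 26.9
158.0 [ 634.  -175.   157.9] [-0.1  0.  -1.9] [-0.12  0.18 -0.04] 27.2
156.0 [ 634.  -175.   155.9] [-0.8 -0.2 -2. ] [-0.04  0.15 -0.03] 27.5
154.0 [ 634.  -175.   153.9] [-0.4  0.3 -1.6] [-0.05  0.17  0.01] 27.8
152.0 [ 634.  -175.   151.9] [-0.2  0.1 -1.1] [-0.1   0.16 -0.03] 28.1
150.0 [ 634.  -175.   149.9] [-1.   0.4 -0.9] [-0.04  0.12 -0.05] 28.4
148.0 [ 634.  -175.   147.9] [ 1.  -0.4 -2. ] [-0.08  0.21 -0.03] 28.7
146.0 [ 634.1 -175.   145.9] [-0.8  0.2 -1.6] [-0.11  0.14  0.01] 29.0
144.0 [ 634.  -175.   143.9] [-0.1 -0.3 -1.8] [-0.12  0.16  0.01] 29.3
142.0 [ 634.4 -175.   142.2] [ 0.4 -0.7 -1.1] [-0.19 -0.06  0.02] 29.6
140.0 [ 634.4 -175.1  142.1] [-4.8  2.8  9.8] [0.72 1.6  0.  ] 29.9
```

```bash
python3 - <<'E'
from h import *
C=np.array([634.8,-175.1])
for a in list(np.arange(-11.75,-51.8,-5)):
    t=np.radians(a);p=C-.6*np.array([np.cos(t),np.sin(t)])
    bot.line_to([*p,141.3],velocity=10,ori=down(a));bot.pause(.05)
    s=bot.read_state();r=R.from_quat(s["eef_rot"]).as_matrix()[:,0]
    print(a,np.degrees(np.arctan2(r[1],r[0])).round(2),s["tcp_pos"].round(1),s["contact_force"].round(1),s["moment"].round(2),round(s["t"],1))
    if np.linalg.norm(s["contact_force"])>25:break
im,c,V=snap("end")
cv2.imwrite("pics/end2.png",cv2.resize(im[90:340,100:420],None,fx=2.4,fy=2.4,interpolation=cv2.INTER_CUBIC))
E
```

```text
-11.75 -11.6 [ 634.4 -175.   142.1] [-2.6  2.3  5.7] [ 0.57  0.84 -0.22] 30.2
-16.75 -16.49 [ 634.9 -174.9  142.1] [-0.5  2.6  5.6] [ 0.55  0.41 -0.02] 30.5
-21.75 -21.44 [ 635.  -174.8  142.1] [-0.6  1.5  5. ] [ 0.58  0.19 -0.07] 30.8
-26.75 -26.43 [ 635.1 -174.8  142.1] [0.3 2.3 6.5] [ 0.49  0.01 -0.06] 31.1
-31.75 -31.43 [ 635.2 -174.8  142.1] [0.9 1.3 5.5] [ 0.47 -0.   -0.01] 31.4
-36.75 -36.43 [ 635.3 -174.8  142.1] [0.5 1.4 5.6] [ 0.41 -0.08 -0.04] 31.7
-41.75 -41.43 [ 635.2 -174.8  142.1] [1.9 0.7 6.1] [ 0.3  -0.05  0.01] 32.0
-46.75 -46.43 [ 635.2 -174.9  142.1] [0.  0.3 5.8] [ 0.12  0.02 -0.01] 32.3
-51.75 -51.44 [ 635.1 -174.9  142.1] [0.3 0.8 5.6] [ 0.05  0.1  -0.06] 32.6
```

View pics/end2.png

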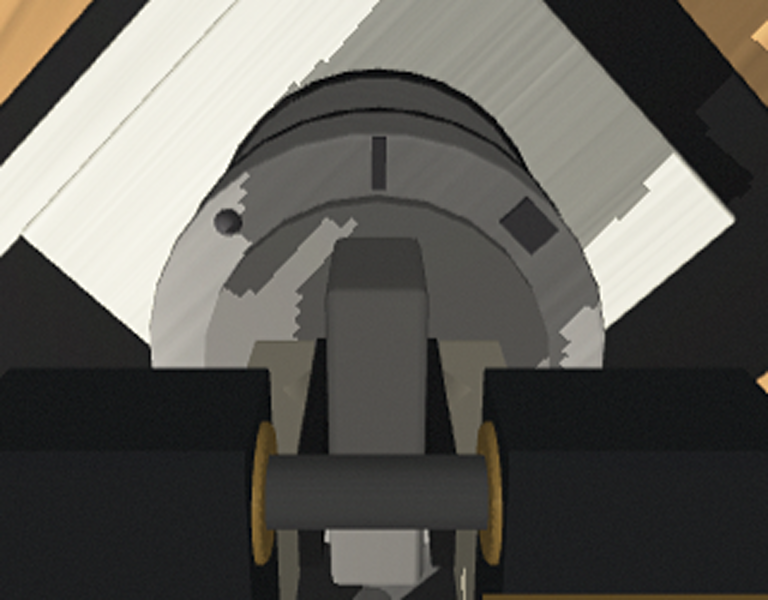

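The bar (centred on column 378) lines up with the long ridge (379, 163). The plate is flat on the rim at 142.1 mm TCP height, the grip is intact, and the click was not reached.

```bash
python3 - <<'E'
from h import *
bot.pause(.5);s=bot.read_state();print(s["contact_force"].round(1),s["width"],s["t"]);print(bot.close_job())
E
```

```text
[-0.6  0.9  6.2] 17.547926082715883 33.175
the job is handed in; nothing more can be done
None
```

The job is handed in at 33 s: the cam lever is against its home stop, and the lid sits fully down, held in the gripper at half-way with its bar on the ridge, short of the click.

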